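Seat a cast housing in the inclined inspection nest and latch it

ROBOT

A 6-joint arm with a two-finger parallel gripper is mounted at the origin on the work surface. World frame = base frame: x ahead of the robot, y to its left, z up, the work surface at z = 0. Lengths are in m, angles in rad, forces in N, time in s.
With the tool pointing down it reaches from about 0.275 to 0.725 m from the base axis. Payload 15.9 kg.
Tool frame: the origin (TCP) lies on the mounting face of the last link; the fingertips stand 173 mm ahead of it and the grasp point (between the pads) lies 155 mm ahead of it (tcp_to_grasp is the distance from the TCP to the grasp point, in m); z points along the fingers, y is the line along which they close (so a half turn about z gives the same grasp; the last joint's range is limited). The gripper opens to 85 mm and grips with 20 to 120 N. Pads are 22 mm wide; open, the fingers measure 114 mm over their backs; the gripper's body (76 mm by 85 mm) begins 54 mm behind the grasp point. The pads swing forward as they close: fully open they stand 13 mm farther back than shut.
Start: joints at [1.23, 0.213, -0.034, 1.323, 0, 1.571], TCP at [0.167, 0.471, 0.405] pointing down, gripper open.
Joint ranges: [-2.98, 2.98], [-0.74, 1.72], [-1.14, 1.35], [-2.1, 2.04], [-1.57, 1.44], [-3.14, 3.14]. Speed limits (rad/s): [1.89, 1.89, 2.39, 2.57, 3.14, 3.14].

INTERFACE

Orientations are given as a unit quaternion [x, y, z, w].
In Python, from station import * gives the robot as it stands.
- The arm moves only by the tool carry_out, never from a script. Its argument "targets" is a list of rows, each an object with "xyz": the shift along the tool's x, y, z in cm, a list of three; "turn": the turn about the tool's z in degrees; "fingers": the finger opening in cm, from 0 to 8.54. A call has 1 to 12 rows; each row shifts and turns the commanded pose from where the row before left it, along the tool's axes as they then stand; what a row does not reach is not made up. A row lasts 1/12 s, in which the tool goes at most 41.7 mm and 7.16 degrees, less where a joint would pass 70% of its speed; a pose out of reach is approached as far as the arm can. A call is refused whole if a number of a shift passes 4.17 or a number of a turn 7.16, either way. A call with a gripper value outside its range is refused whole. The fingers move at their own pace and stop on an object; the grip force is fixed at half the most. Time passes only in rows, so rows that do not move let the fingers close. It gives the time, the measured TCP pose, the force, the opening and the grip force at its end, in the units of the state.
- sense(): the state, without advancing time (a new reading comes with each control period).
- snapshot(name): name is "side" or "top"; returns a dict with "pixels" (420x560x3 uint8, red, green, blue), "z_map" (420x560 float32, m along the optical axis (not along the pixel's ray), 0 where there is no reading), "fov_y" (degrees; the focal length in pixels is half the picture's height over the tangent of half this angle, whatever the lens; pixels are square), "cx", "cy" (the principal point, pixels), "world_to_cam" (4x4, takes a point from world to camera coordinates). Camera axes: x right, y down, z forward; pixel columns grow to the right and rows downward; lengths in m; the calibration is good to about 2 mm. A picture is of the moment at which its call begins.
- close_job(): hands the job in; it is judged then, once.
The state is a dict: "clock": time; "qpos": joint angles; "qvel": joint speeds; "joint_efforts": joint torques, N m; "tcp_pos": TCP position; "tcp_rot": TCP orientation; "wrist_force": force on the tool from outside, world axes, zero at the start; "ft_torque": the same for the moment, N m; "grip_width": finger opening in m; "grip_force": force on a finger pad.
Only numpy, scipy, OpenCV 4.12 (cv2) and the standard library are available. Lean on these libraries where they do the work, as an engineer would, in place of code of your own. Each camera call takes 0.05 s, during which the arm holds its last target. There are 200 camera calls.

TASK

Take the aluminium housing with the projecting nose from the bench and seat it in the shaped pocket of the sloping inspection fixture, its nose in the narrow slot at the low end, flat on the pocket floor. Then swing the fixture's latch arm all the way across the housing to its stop. Leave the square cover, the yellow bin and the gauge where they are.

Things in the scene. Friction and masses are not known exactly. Their poses are not given: they have to be found in the camera images.
- housing: loose aluminium casting. Flange 88 (x) x 46 (y) x 14 mm high; a nose 18 mm wide and 14 mm high projects from its -x end to x = -58 mm. On its centre stands a grip block 44 (x) x 24 (y) mm, from 14 to 46 mm high. Origin: centre of the flange's underside, z up. Starts flat on the bench, nose roughly to the robot (yaw within 1.1 rad of 0). 0.15 to 0.31 kg
- nest: fixed aluminium plate, x -78..112, y -62..62 mm, sloping 28 deg, low edge nearest the robot. Origin: centre of the pocket floor, 68 mm above the bench; x up the slope, y left, z out of the face (face at z = 11 mm). Pocket 91 x 49 mm, 11 deep, 3 mm chamfer at the rim; nose slot 26 wide, to x = -62 mm. The seated housing's frame coincides with this one (play 1.5 mm each side)
- latch (a joint): angle (rad) of the steel latch arm about an axis square to the nest's face at nest x = 33, y = 40 mm; grows clockwise seen from above. 0: open, pointing up the slope and 0.35 rad outwards (to +y). 1.92: closed at its stop, along nest -y over the housing's flange. Stays where left (1 N at the knob moves it). Starts at 0 to 0.5, clear of the pocket
- latch_knob (a point): on the axis of the upright black knob at the end of the latch arm, 66 mm from the pivot axis. Knob 14 mm in diameter, square to the nest's face, from 16.5 to 52.5 mm above the pocket floor (this point: 35 mm). The arm is 14 mm wide, 16.5 to 24.5 mm above the pocket floor
- latch_pivot (a point): the latch's pivot axis, 16.5 mm above the pocket floor, on a steel boss 20 mm across whose top is 26.5 mm above the pocket floor
- cover: loose bare-aluminium casting to be left alone: square flange 66 x 66 x 14 mm without a nose, with the same grip block (44 x 24 mm, up to 46 mm high). Origin: centre of the underside
- bin: yellow open bin with castings, 160 (x) x 110 (y) x 75 mm high, to be left alone. Origin: centre of the underside
- gauge: small upright steel plug gauge, 36 mm across, 60 mm high, to be left alone. Origin: centre of the underside
Not all that is in view belongs to the job. Leave any green look-alike of the housing alone. Of the things that look like the part that bears nest, the larger one is meant.

How it is judged:
On the way, in this order (a step that is already met when the one before it is completed fails the run):
1. the housing is seated flat in the pocket, nose in the slot, with the latch still open (x of housing in the frame of nest between -0.0035 and 0.0035 m and y of housing in the frame of nest between -0.0035 and 0.0035 m and z of housing in the frame of nest between -0.0025 and 0.0025 m and angle between the z axis of housing and the z axis of nest, either way round below 0.045 rad and angle between the x axis of housing and the x axis of nest, either way round below 0.07 rad and value of joint latch below 0.9 rad), for 0.2 s.
2. the latch is swung across to its stop (value of joint latch above 1.8 rad), for 0.2 s.
At the end, for the whole second after the job is handed in: The housing is at rest in the pocket: its origin within 3.5 mm of the nest's along nest x and y and within 2.5 mm of the pocket floor, flat within 0.045 rad and square within 0.07 rad, nose in the slot; the latch is closed (joint above 1.8 of 1.92 rad) (x of housing in the frame of nest between -0.0035 and 0.0035 m and y of housing in the frame of nest between -0.0035 and 0.0035 m and z of housing in the frame of nest between -0.0025 and 0.0025 m and angle between the z axis of housing and the z axis of nest, either way round below 0.045 rad and angle between the x axis of housing and the x axis of nest, either way round below 0.07 rad and value of joint latch above 1.8 rad and linear speed of housing below 0.01 m/s and angular speed of housing below 0.1 rad/s); the robot touches nothing.
It fails at once if the cover is disturbed (moved more than 15 mm) (distance of cover from where it was at the start of the episode above 0.015 m).
It fails at once if the bin is disturbed (moved more than 15 mm) (distance of bin from where it was at the start of the episode above 0.015 m).
It fails at once if the gauge is disturbed (moved more than 15 mm) (distance of gauge from where it was at the start of the episode above 0.015 m).
It also fails if it takes over 51 s, if anything falls off the work surface, if the arm or the gripper's body presses on something with over 40 N, if the wrist force passes 120 N, or if a joint passes its speed limit or range.

## Working session

There is one attempt and no reset: what is moved stays moved. The work goes in short steps, Python scripts to look and compute and a tool call to move; the robot and the scene stay as the last step left them, time stands still between calls to the robot, and variables do not carry over. Pictures are saved under pics/ and viewed, at most 10 in all, crops included, and the job is handed in when it is done.

Besides the shell and the picture viewer there is one more tool, called after "Emit:" as name([rows], argument=value, ...), one row to a line, values as JSON. carry_out: Moves the arm, as the interface text tells. Its arguments: {"type":"object","properties":{"targets":{"type":"array","items":{"type":"object","properties":{"xyz":{"type":"array","items":{"type":"number"}},"turn":{"type":"number"},"fingers":{"type":"number"}}}}},"required":["targets"]}

```bash
mkdir -p pics; ls; python3 - <<'E'
from station import *
import cv2,numpy as np
s=sense();print(s)
for n in("top","side"):
    d=snapshot(n);np.savez(f"{n}0.npz",**d);cv2.imwrite(f"pics/{n}0.png",d["pixels"][:,:,::-1])
    print(n,d["fov_y"],d["cx"],d["cy"],np.round(d["world_to_cam"],3).tolist())
E
```

```text
pics
{'clock': 0.0, 'qpos': array([ 1.23000319e+00,  2.13368644e-01, -3.50645491e-02,  1.32350703e+00,
        1.03233050e-05,  1.57078219e+00]), 'qvel': array([ 9.54021056e-04,  4.43911453e-04, -1.12267352e-03, -5.06016376e-05,
        1.58293865e-03, -8.10627756e-04]), 'joint_efforts': array([-5.65836581e-04, -6.86155057e+01,  4.87116051e+01,  1.74697529e-02,
        4.28302769e-06, -7.06831798e-06]), 'tcp_pos': array([0.16706611, 0.47110481, 0.40420765]), 'tcp_rot': array([ 1.69566199e-01,  9.85518633e-01, -5.62787190e-04, -1.02077642e-04]), 'wrist_force': array([ 0.05774616,  0.27284538, -0.81862706]), 'ft_torque': array([0.05666987, 0.00400778, 0.01217373]), 'grip_force': 0.0, 'grip_width': 0.08543369350264746}
top 53.07206881201696 278.62440544942876 208.49841054509818 [[0.006, -1.0, 0.026, 0.051], [-0.998, -0.007, -0.061, 0.494], [0.062, -0.025, -0.998, 0.974], [0.0, 0.0, 0.0, 1.0]]
side 55.14620856968511 278.73678872446743 205.22933938519233 [[0.917, -0.4, -0.008, -0.434], [-0.247, -0.549, -0.798, 0.258], [0.315, 0.734, -0.602, 0.805], [0.0, 0.0, 0.0, 1.0]]
```

View pics/top0.png

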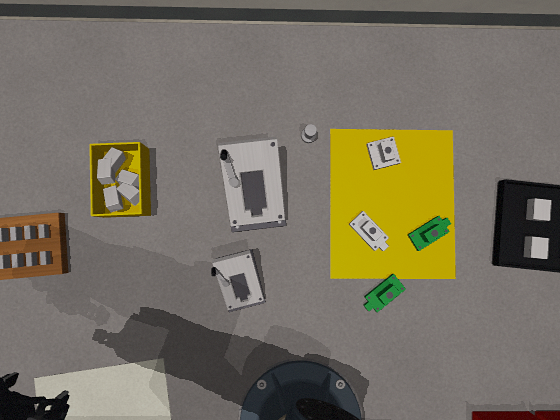

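View pics/side0.png

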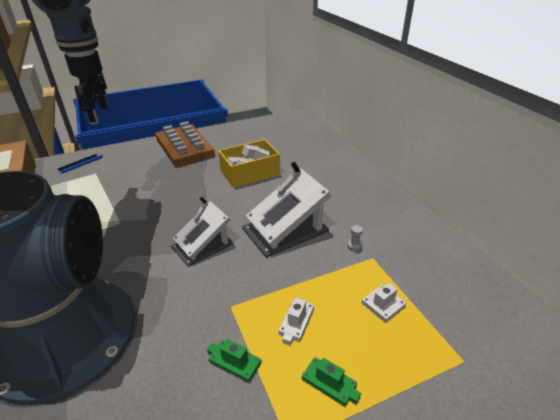

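The top view shows these candidates:
- Bare aluminium part with a nose at (369,231), its nose at the lower right, pointing to the robot. This is the housing.
- Green look-alikes at (430,232) and (384,293).
- Square cover at (383,153).
- The larger nest at (253,183), with its latch knob at (224,155), and a small decoy nest at (239,281).

I'll check the choice in one crop and measure from it.

```bash
cat > h.py <<'E'
import numpy as np,cv2
from scipy.spatial.transform import Rotation as R
def load(f): return dict(np.load(f))
def foc(d): return d["pixels"].shape[0]/2/np.tan(np.radians(float(d["fov_y"]))/2)
def cloud(d):
    f=foc(d);z=d["z_map"].astype(float);v,u=np.indices(z.shape)
    c=np.stack([(u-d["cx"])*z/f,(v-d["cy"])*z/f,z],-1)
    T=np.linalg.inv(d["world_to_cam"]);return c@T[:3,:3].T+T[:3,3]
def proj(d,P):
    P=np.atleast_2d(P);T=d["world_to_cam"];c=P@T[:3,:3].T+T[:3,3];f=foc(d)
    return np.c_[c[:,0]/c[:,2]*f+d["cx"],c[:,1]/c[:,2]*f+d["cy"]]
def cast(d,uv,n,c):   # ray through pixel onto plane n.p=c
    uv=np.atleast_2d(uv).astype(float);f=foc(d);T=np.linalg.inv(d["world_to_cam"])
    r=np.c_[(uv[:,0]-d["cx"])/f,(uv[:,1]-d["cy"])/f,np.ones(len(uv))]@T[:3,:3].T
    o=T[:3,3];n=np.asarray(n,float);return o+r*((c-o@n)/(r@n))[:,None]
E
python3 - <<'E'
from h import *
d=load("top0.npz");W=cloud(d);im=d["pixels"]
cv2.imwrite("pics/crop0.png",cv2.resize(im[125:265,200:400,::-1],None,fx=4,fy=4,interpolation=cv2.INTER_CUBIC))
print("bench z",np.median(W[250:270,290:325,2]))
hsv=cv2.cvtColor(im,cv2.COLOR_RGB2HSV)
def blk(name,r0,r1,c0,c1):
    w=W[r0:r1,c0:c1];s=hsv[r0:r1,c0:c1]
    m=(s[...,1]<90)&(s[...,2]>100)
    fl=m&(w[...,2]>.006)&(w[...,2]<.06)
    print(name,fl.sum(),np.round(np.percentile(w[fl][:,2],[5,25,50,75,95]),4))
    for lo,hi in((.006,.022),(.038,.056)):
        q=(w[...,2]>lo)&(w[...,2]<hi)&m
        k=w[q][:,:2]*1000;r=cv2.minAreaRect(k.astype(np.float32));print(q.sum(),np.round(k.mean(0),1),r, np.median(w[q][:,2]))
blk("housing",200,260,340,400);blk("cover",130,175,360,405)
# nest plane
q=np.zeros(im.shape[:2],bool);q[140:230,220:288]=1
m=q&(W[...,2]>.03)&(hsv[...,2]>150)&(hsv[...,1]<60)
P=W[m];c=np.median(P,0)
for _ in range(6):
    n=np.linalg.svd(P-P.mean(0),full_matrices=False)[2][2];n*=np.sign(n[2]);c=P.mean(0);e=(W[m]-c)@n;P=W[m][abs(e)<.003]
print("plane n",n,"c",c,"tilt",np.degrees(np.arccos(n[2])),len(P),e.std())
print("slope dir",np.degrees(np.arctan2(n[1],n[0])))
E
```

```text
bench z -0.0008285502961505875
housing 670 [0.0105 0.0125 0.014  0.0194 0.0467]
504 [ 440.4 -158.9] ((438.69732666015625, -163.23721313476562), (100.51820373535156, 45.80834197998047), 43.94071960449219) 0.013307672545196325
165 [ 444.  -157.7] ((443.8604431152344, -158.703125), (42.49806594848633, 23.715688705444336), 44.62379455566406) 0.04546362684380223
cover 621 [0.0103 0.0123 0.0138 0.0421 0.0464]
459 [ 626.4 -192.3] ((629.2192993164062, -195.93142700195312), (65.62728118896484, 67.20442199707031), 15.336662292480469) 0.013021323759691117
160 [ 629.2 -196. ] ((629.404052734375, -196.32681274414062), (43.18074417114258, 24.44530487060547), 15.581825256347656) 0.04504897812657016
plane n [-0.47936242 -0.06948586  0.87486192] c [0.54821706 0.10883018 0.08776965] tilt 28.971361329185143 2825 0.03723587572332764
slope dir -171.75215200656132
```

View pics/crop0.png

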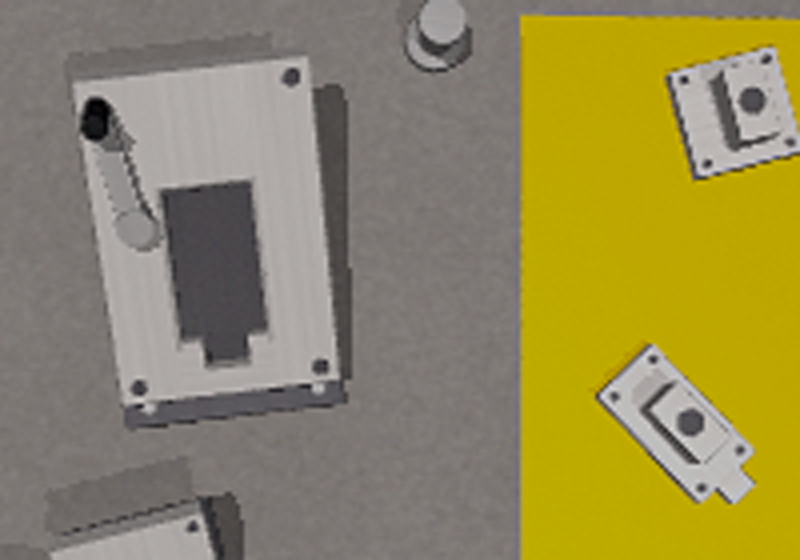

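The crop confirms the choice: bare aluminium, with its nose at crop (740,485). Its flange and grip block sizes match the description. The nest pocket is at crop (215,270), with its slot at the low end. Next I'll find the nest frame from the plate outline in both views.

```bash
cat > nest.py <<'E'
from h import *
t=np.radians(28)
def frame(psi):
    ex=np.array([np.cos(psi)*np.cos(t),np.sin(psi)*np.cos(t),np.sin(t)]);ey=np.array([-np.sin(psi),np.cos(psi),0]);return np.c_[ex,ey,np.cross(ex,ey)]
def plate(d,W,box,psi0,o0):
    r0,r1,c0,c1=box;hsv=cv2.cvtColor(d["pixels"],cv2.COLOR_RGB2HSV)
    F=frame(psi0);L=(W-o0)@F
    m=np.zeros(W.shape[:2],np.uint8)
    m[r0:r1,c0:c1]=((abs(L[...,2]-.011)<.006)&(abs(L[...,0])<.14)&(abs(L[...,1])<.08))[r0:r1,c0:c1]
    m=cv2.morphologyEx(m,cv2.MORPH_OPEN,np.ones((3,3)))
    c=max(cv2.findContours(m,cv2.RETR_EXTERNAL,cv2.CHAIN_APPROX_NONE)[0],key=cv2.contourArea)[:,0]
    return m,cv2.convexHull(c)[:,0]
E
python3 - <<'E'
from nest import *
o=np.array([.535,.105,.068]);psi=np.radians(6)
for it in range(4):
  res=[]
  for n,box in(("top",(125,240,205,295)),("side",(160,260,235,340))):
    d=load(n+"0.npz");W=cloud(d);m,h=plate(d,W,box,psi,o)
    F=frame(psi);nn=F[:,2];P=cast(d,h,nn,nn@o+.011);q=((P-o)@F)[:,:2]*1000
    (cx,cy),(w,hh),a=cv2.minAreaRect(q.astype(np.float32))
    if w<hh: w,hh=hh,w;a-=90
    a=(a+45)%180-45
    c=o+F[:,0]*(cx-17)/1000+F[:,1]*cy/1000
    L=(W[m>0]-o)@F
    res.append((c,a));print(it,n,"size",round(w,1),round(hh,1),"da",round(a,2),"org",np.round(c*1000,1),"zface",np.round(np.median(L[:,2])*1000,1),m.sum())
  c=(res[0][0]+res[1][0])/2;psi+=np.radians((res[0][1]+res[1][1])/2);o=np.array([c[0],c[1],.068])
  print("psi",np.degrees(psi),o)
E
```

```text
0 top size 192.1 124.0 da 1.04 org [533.2 112.6  67.4] zface 11.0 3456
0 side size 190.0 131.3 da 0.89 org [531.6 108.   66.4] zface 11.0 2170
psi 6.964750289916993 [0.53239706 0.11028084 0.068     ]
1 top size 191.6 123.8 da 0.19 org [533.1 112.3  68.5] zface 10.1 3438
1 side size 189.7 130.2 da 0.13 org [531.3 106.8  67.2] zface 10.1 2142
psi 7.123742647469045 [0.53215432 0.10958668 0.068     ]
2 top size 191.6 123.8 da 0.05 org [533.  112.3  68.6] zface 9.9 3436
2 side size 189.7 130.0 da 0.01 org [531.2 106.6  67.3] zface 10.0 2139
psi 7.15174657618627 [0.53211546 0.10947515 0.068     ]
3 top size 191.6 123.8 da 0.02 org [533.  112.3  68.7] zface 9.9 3435
3 side size 189.7 130.0 da -0.02 org [531.2 106.6  67.3] zface 10.0 2138
psi 7.155020078178496 [0.53211043 0.10945687 0.068     ]
```

```bash
python3 - <<'E'
from nest import *
o=np.array([.533,.1115,.068]);psi=np.radians(7.15);F=frame(psi);nn=F[:,2]
for n,box in(("top",(160,225,235,280)),("side",(185,240,255,310))):
    d=load(n+"0.npz");g=cv2.cvtColor(d["pixels"],cv2.COLOR_RGB2GRAY);r0,r1,c0,c1=box
    big=cv2.resize(g[r0:r1,c0:c1],None,fx=8,fy=8,interpolation=cv2.INTER_CUBIC)
    th,_=cv2.threshold(big,0,255,cv2.THRESH_OTSU);m=(big<th).astype(np.uint8)
    P0=proj(d,o)[0];lab=cv2.connectedComponents(m)[1];l=lab[int((P0[1]-r0+.5)*8),int((P0[0]-c0+.5)*8)];m=(lab==l).astype(np.uint8)
    ys,xs=np.nonzero(m);uv=np.c_[(xs+.5)/8-.5+c0,(ys+.5)/8-.5+r0]
    for z in(0,.011):
        q=((cast(d,uv,nn,nn@o+z)-o)@F)*1000
        b=q[(q[:,0]>-35)&(q[:,0]<35)];s=q[(q[:,0]<-50)&(q[:,0]>-58)];mid=q[abs(q[:,1])<8]
        # width per x-bin -> median edges
        e=lambda k,lo,hi:np.round(np.median([[k[(k[:,0]>x)&(k[:,0]<x+2),1].min(),k[(k[:,0]>x)&(k[:,0]<x+2),1].max()] for x in np.arange(lo,hi,2) if ((k[:,0]>x)&(k[:,0]<x+2)).any()],0),1)
        ex=np.round(np.median([[k[:,0].min(),k[:,0].max()] for y in np.arange(-8,8,2) for k in [q[(q[:,1]>y)&(q[:,1]<y+2)]] if len(k)],0),1)
        print(n,"th",th,"z",z,"body y",e(b,-34,32),"slot y",e(s,-57,-51),"x",ex)
for n in("top","side"):
    d=load(n+"0.npz");W=cloud(d);L=(W-o)@F;im=d["pixels"]
    for nm,(x,y,z) in dict(boss=(33,40,26.5)).items(): print(n,nm,proj(d,o+F@np.array([x,y,z])/1000))
    T=np.linalg.inv(d["world_to_cam"])[:3,3];print("cam",n,(T-o)@F)
    k=(im.max(2)<45)&(L[...,2]>.028)&(L[...,2]<.07)&(abs(L[...,0])<.16)&(abs(L[...,1])<.12)
    print("knob pts",k.sum(),np.round(np.median(L[k],0)*1000,1),np.round(np.percentile(L[k][:,2],[5,95])*1000,1))
    tp=k&(L[...,2]>.049);print("knob top",tp.sum(),np.round(L[tp].mean(0)*1000,1))
    b=(L[...,2]>.0245)&(L[...,2]<.03)&(np.hypot(L[...,0]-.033,L[...,1]-.04)<.013)
    print("boss top",b.sum(),np.round((L[b].min(0)+L[b].max(0))/2*1000,1),np.round(L[b].mean(0)*1000,1))
E
```

```text
top th 122.0 z 0 body y [-24.3  26.5] slot y [-11.9  13.9] x [-66.9  43.5]
top th 122.0 z 0.011 body y [-24.3  25.9] slot y [-12.4  13.4] x [-61.5  47.3]
side th 138.0 z 0 body y [-17.5  31.2] slot y [-2.8 21.1] x [-62.5  47.5]
side th 138.0 z 0.011 body y [-27.5  20.5] slot y [-13.   10.6] x [-63.2  45.3]
top boss [[233.43578944 181.5189739 ]]
cam top [ 0.34626673 -0.0195334   0.87228369]
knob pts 50 [100.3  50.6  50.5] [30.9 53.4]
knob top 31 [98.2 51.3 51.9]
boss top 56 [34.1 41.  27.1] [33.2 40.7 26.3]
side boss [[279.95581754 187.27538749]]
cam side [-0.0746655  -0.68749207  0.74106666]
knob pts 34 [95.4 45.2 43.7] [31.5 52.3]
knob top 12 [95.4 46.3 51.3]
boss top 32 [30.2 39.2 26.3] [30.4 39.3 25.9]
```

```bash
cat > mv.py <<'E'
from h import *
from station import *
def go(target,closeyaw):
    """tool-axis shift (cm) and turn (deg) to bring TCP to target with tool y along world angle closeyaw (mod 180)"""
    s=sense();Rm=R.from_quat(s["tcp_rot"]).as_matrix();p=s["tcp_pos"]
    a=np.degrees(np.arctan2(Rm[1,1],Rm[0,1]));d=(closeyaw-a+90)%180-90
    print("t",s["clock"],"tcp",np.round(p,4),"tool y yaw",round(a,2),"world dyaw",round(d,2),"=> tool turn",round(-d,2),"tilt",np.round(Rm[:,2],4),"F",np.round(s["wrist_force"],1),"grip",round(s["grip_width"]*1000,1),round(s["grip_force"],1),"q",np.round(s["qpos"],2))
    print("shift in present tool axes cm",np.round(Rm.T@(np.array(target)-p)*100,2))
    R2=R.from_euler("z",d,degrees=True).as_matrix()@Rm
    print("shift in turned tool axes cm",np.round(R2.T@(np.array(target)-p)*100,2))
E
python3 -c "
from mv import *
go([.4437,-.1585,.260],134.3)"
```

```text
t 0.1 tcp [0.1671 0.4711 0.4043] tool y yaw 70.47 world dyaw 63.83 => tool turn -63.83 tilt [-3.e-04 -1.e-03 -1.e+00] F [-0.5 -0.2 -0.4] grip 85.7 0.0 q [ 1.23  0.21 -0.03  1.32 -0.    1.57]
shift in present tool axes cm [-47.12 -50.08  14.48]
shift in turned tool axes cm [ 24.17 -64.37  14.49]
```

Emit:
carry_out([
  {"xyz": [0, 0, 0], "turn": -7.1, "fingers": 8.54},
  {"xyz": [0, 0, 0], "turn": -7.1, "fingers": 8.54},
  {"xyz": [0, 0, 0], "turn": -7.1, "fingers": 8.54},
  {"xyz": [0, 0, 0], "turn": -7.1, "fingers": 8.54},
  {"xyz": [0, 0, 0], "turn": -7.1, "fingers": 8.54},
  {"xyz": [0, 0, 0], "turn": -7.1, "fingers": 8.54},
  {"xyz": [0, 0, 0], "turn": -7.1, "fingers": 8.54},
  {"xyz": [0, 0, 0], "turn": -7.1, "fingers": 8.54},
  {"xyz": [0, 0, 0], "turn": -7.0, "fingers": 8.54},
])

```text
clock: 0.85
tcp_pos: [0.1671, 0.4711, 0.4044]
tcp_rot: [-0.38, 0.925, -0.0, -0.0]
wrist_force: [0.3, -0.3, 0.7]
grip_width: 0.0851
grip_force: 0.0
```

Emit:
carry_out([
  {"xyz": [1.2, -3.2, 0], "turn": 0, "fingers": 8.54},
  {"xyz": [1.2, -3.2, 0], "turn": 0, "fingers": 8.54},
  {"xyz": [1.2, -3.2, 0], "turn": 0, "fingers": 8.54},
  {"xyz": [1.2, -3.2, 0], "turn": 0, "fingers": 8.54},
  {"xyz": [1.2, -3.2, 0], "turn": 0, "fingers": 8.54},
  {"xyz": [1.2, -3.2, 0], "turn": 0, "fingers": 8.54},
  {"xyz": [1.2, -3.2, 0], "turn": 0, "fingers": 8.54},
  {"xyz": [1.2, -3.2, 0], "turn": 0, "fingers": 8.54},
  {"xyz": [1.2, -3.2, 0], "turn": 0, "fingers": 8.54},
  {"xyz": [1.2, -3.2, 0], "turn": 0, "fingers": 8.54},
  {"xyz": [1.2, -3.2, 0], "turn": 0, "fingers": 8.54},
  {"xyz": [1.2, -3.2, 0], "turn": 0, "fingers": 8.54},
])

```text
clock: 1.85
tcp_pos: [0.3321, 0.0941, 0.4047]
tcp_rot: [-0.377, 0.926, -0.0, 0.0]
wrist_force: [1.7, 1.2, -0.5]
grip_width: 0.0856
grip_force: 0.0
```

```bash
python3 -c "
from mv import *
go([.4437,-.1585,.260],134.3)"
```

```text
t 1.85 tcp [0.3321 0.0941 0.4047] tool y yaw 134.28 world dyaw 0.02 => tool turn -0.02 tilt [ 1.e-04  0.e+00 -1.e+00] F [ 1.7  1.2 -0.5] grip 85.6 0.0 q [ 0.28 -0.11 -0.37  1.3   0.   -0.5 ]
shift in present tool axes cm [  9.65 -25.87  14.47]
shift in turned tool axes cm [  9.66 -25.87  14.47]
```

Emit:
carry_out([
  {"xyz": [1.07, -2.88, 0], "turn": 0, "fingers": 8.54},
  {"xyz": [1.07, -2.88, 0], "turn": 0, "fingers": 8.54},
  {"xyz": [1.07, -2.88, 0], "turn": 0, "fingers": 8.54},
  {"xyz": [1.07, -2.88, 0], "turn": 0, "fingers": 8.54},
  {"xyz": [1.07, -2.88, 0], "turn": 0, "fingers": 8.54},
  {"xyz": [1.07, -2.88, 0], "turn": 0, "fingers": 8.54},
  {"xyz": [1.07, -2.88, 0], "turn": 0, "fingers": 8.54},
  {"xyz": [1.07, -2.88, 0], "turn": 0, "fingers": 8.54},
  {"xyz": [1.07, -2.88, 0], "turn": 0, "fingers": 8.54},
  {"xyz": [0, 0, 0], "turn": 0, "fingers": 6},
  {"xyz": [0, 0, 0], "turn": 0, "fingers": 6},
])

```text
clock: 2.77
tcp_pos: [0.4442, -0.1582, 0.404]
tcp_rot: [-0.376, 0.927, 0.0, -0.001]
wrist_force: [0.6, 0.1, -0.0]
grip_width: 0.0637
grip_force: 0.0
```

```bash
python3 -c "
from mv import *
go([.4437,-.1585,.195],134.3)"
```

```text
t 2.7667 tcp [ 0.4442 -0.1582  0.404 ] tool y yaw 134.15 world dyaw 0.15 => tool turn -0.15 tilt [-1.3e-03  5.0e-04 -1.0e+00] F [ 0.6  0.1 -0. ] grip 63.7 0.0 q [-0.34  0.16 -0.11  1.31  0.   -1.11]
shift in present tool axes cm [ 5.00e-02 -1.00e-02  2.09e+01]
shift in turned tool axes cm [ 5.00e-02 -1.00e-02  2.09e+01]
```

Emit:
carry_out([
  {"xyz": [0, 0, 3.3], "turn": 0, "fingers": 6},
  {"xyz": [0, 0, 3.3], "turn": 0, "fingers": 6},
  {"xyz": [0, 0, 3.3], "turn": 0, "fingers": 6},
  {"xyz": [0, 0, 3.3], "turn": 0, "fingers": 6},
  {"xyz": [0, 0, 3.3], "turn": 0, "fingers": 6},
  {"xyz": [0, 0, 2.4], "turn": 0, "fingers": 6},
  {"xyz": [0, 0, 1.0], "turn": 0, "fingers": 6},
  {"xyz": [0, 0, 1.0], "turn": 0, "fingers": 6},
  {"xyz": [0, 0, 0], "turn": 0, "fingers": 6},
])

```text
clock: 3.52
tcp_pos: [0.443, -0.1559, 0.1941]
tcp_rot: [-0.377, 0.926, 0.001, -0.001]
wrist_force: [-1.1, 1.2, 0.1]
grip_width: 0.06
grip_force: 0.0
```

```bash
python3 - <<'E'
from mv import *
go([.4437,-.1585,.195],134.3)
d=snapshot("side");np.savez("side1.npz",**d)
cv2.imwrite("pics/side1.png",cv2.resize(d["pixels"][200:350,200:400,::-1],None,fx=4,fy=4,interpolation=cv2.INTER_CUBIC))
E
```

```text
t 3.5167 tcp [ 0.443  -0.1559  0.1941] tool y yaw 134.33 world dyaw -0.03 => tool turn 0.03 tilt [-0.0029  0.0012 -1.    ] F [-1.1  1.2  0.1] grip 60.0 0.0 q [-0.34  0.3  -0.48  0.79  0.   -1.11]
shift in present tool axes cm [ 0.13 -0.24 -0.09]
shift in turned tool axes cm [ 0.13 -0.24 -0.09]
```

View pics/side1.png

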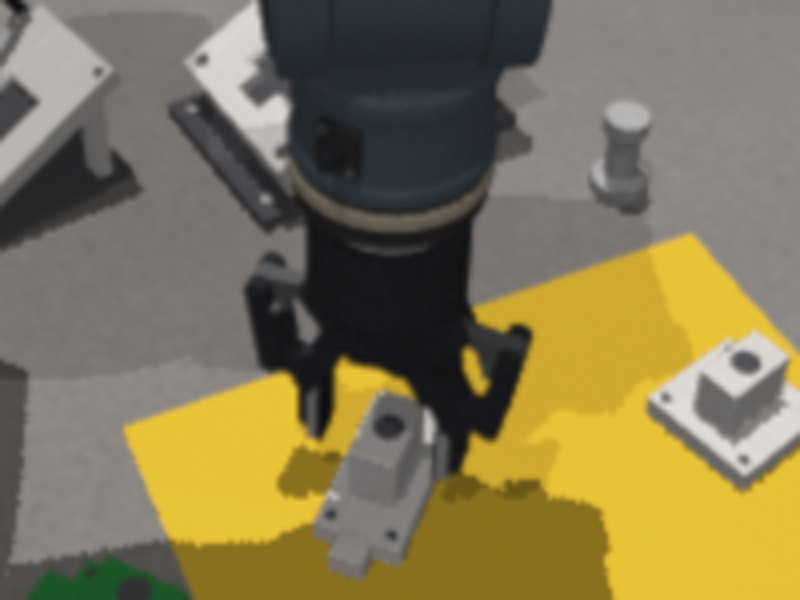

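The fingers straddle the housing's block at crop (385,440), and the cover at (720,390) is clear. I'll correct the small offset and close.

Emit:
carry_out([
  {"xyz": [0.1, -0.2, 0], "turn": 0, "fingers": 6},
  {"xyz": [0, 0, 0], "turn": 0, "fingers": 3},
  {"xyz": [0, 0, 0], "turn": 0, "fingers": 1},
  {"xyz": [0, 0, 0], "turn": 0, "fingers": 1},
  {"xyz": [0, 0, 0], "turn": 0, "fingers": 1},
  {"xyz": [0, 0, 0], "turn": 0, "fingers": 1},
  {"xyz": [0, 0, 0], "turn": 0, "fingers": 1},
  {"xyz": [0, 0, 0], "turn": 0, "fingers": 1},
])

```text
clock: 4.23
tcp_pos: [0.4449, -0.1592, 0.1964]
tcp_rot: [-0.377, 0.926, -0.0, 0.0]
wrist_force: [-2.8, 1.2, 9.4]
grip_width: 0.0227
grip_force: 59.6
```

```bash
python3 -c "
from mv import *
go([.4437,-.1585,.195],134.3)"
```

```text
t 4.2333 tcp [ 0.4449 -0.1592  0.1964] tool y yaw 134.27 world dyaw 0.03 => tool turn -0.03 tilt [ 1.e-03 -2.e-04 -1.e+00] F [-2.8  1.2  9.4] grip 22.7 59.6 q [-0.34  0.3  -0.47  0.79  0.   -1.12]
shift in present tool axes cm [0.04 0.14 0.14]
shift in turned tool axes cm [0.04 0.14 0.14]
```

Emit:
carry_out([
  {"xyz": [0, 0, -1.0], "turn": 0, "fingers": 1},
  {"xyz": [0, 0, -2.5], "turn": 0, "fingers": 1},
  {"xyz": [0, 0, -2.5], "turn": 0, "fingers": 1},
  {"xyz": [0, 0, -2.5], "turn": 6, "fingers": 1},
  {"xyz": [0, 0, -2.5], "turn": 6, "fingers": 1},
  {"xyz": [0, 0, -2.5], "turn": 6, "fingers": 1},
  {"xyz": [0, 0, -1.5], "turn": 6, "fingers": 1},
  {"xyz": [0, 0, 0], "turn": 6, "fingers": 1},
  {"xyz": [0, 0, 0], "turn": 7.1, "fingers": 1},
  {"xyz": [0, 0, 0], "turn": 0, "fingers": 1},
  {"xyz": [0, 0, 0], "turn": 0, "fingers": 1},
])

```text
clock: 5.15
tcp_pos: [0.4446, -0.1591, 0.3457]
tcp_rot: [-0.064, 0.998, 0.0, -0.0]
wrist_force: [-0.2, 0.4, -3.2]
grip_width: 0.0235
grip_force: 59.7
```

```bash
python3 - <<'E'
from mv import *
go([.50,.11,.35],97.15)
d=snapshot("side");np.savez("side2.npz",**d)
cv2.imwrite("pics/side2.png",cv2.resize(d["pixels"][150:300,200:400,::-1],None,fx=4,fy=4,interpolation=cv2.INTER_CUBIC))
E
```

```text
t 5.15 tcp [ 0.4446 -0.1591  0.3457] tool y yaw 97.39 world dyaw -0.24 => tool turn 0.24 tilt [-2.e-04  1.e-04 -1.e+00] F [-0.2  0.4 -3.2] grip 23.5 59.7 q [-0.34  0.18 -0.23  1.16  0.   -0.47]
shift in present tool axes cm [-8.96 25.98 -0.43]
shift in turned tool axes cm [-8.85 26.01 -0.43]
```

View pics/side2.png

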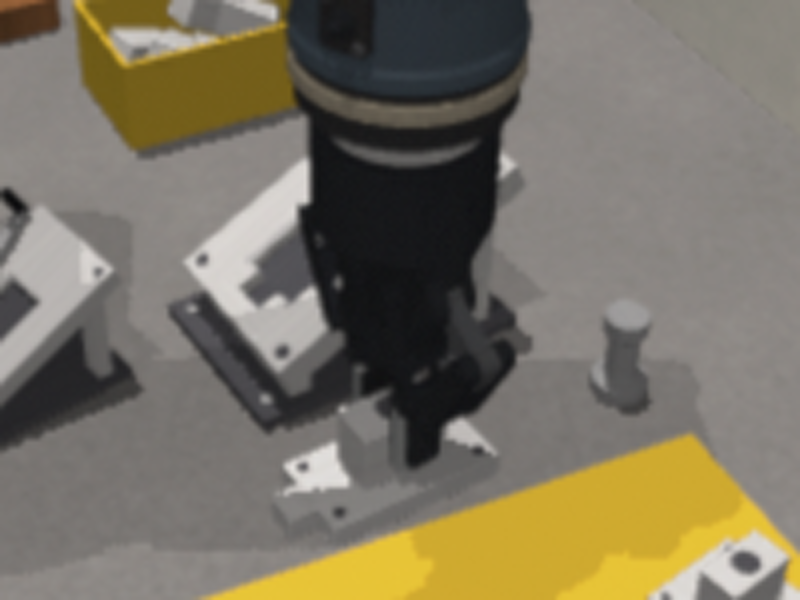

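```bash
python3 - <<'E'
from mv import *
s=sense();d=load("side2.npz");W=cloud(d);a=np.radians(97.39)
ex=np.array([np.sin(a),-np.cos(a),0]);ey=np.array([np.cos(a),np.sin(a),0])
g=s["tcp_pos"]-[0,0,.155]
L=np.stack([(W-g)@ex,(W-g)@ey,W[...,2]-g[2]],-1)*1000
im=d["pixels"];m=(abs(L[...,0])<75)&(abs(L[...,1])<35)&(L[...,2]>-60)&(L[...,2]<15)&(im.max(2)>60)
h,b=np.histogram(L[m][:,2],bins=np.arange(-60,16,2));print([(int(x),int(n)) for x,n in zip(b,h) if n])
q=L[m&(L[...,2]<-18)];print("ext",np.round(np.percentile(q,[0,1,50,99,100],axis=0),1))
uv=np.argwhere(m&(L[...,2]<-18))[:,::-1]
top=q[(q[:,2]>-30)];r=cv2.minAreaRect(top[:,:2].astype(np.float32));print("flange-top rect",r)
for y in range(-24,24,4):
    k=q[(q[:,1]>=y)&(q[:,1]<y+4)]
    if len(k):print(y,len(k),np.round([k[:,0].min(),k[:,0].max(),np.median(k[:,2])],1))
E
```

```text
[(-44, 4), (-42, 30), (-40, 34), (-38, 52), (-36, 44), (-34, 45), (-32, 76), (-30, 363), (-28, 166), (-26, 17), (-24, 13), (-22, 9), (-20, 15), (-18, 15), (-16, 14), (-14, 17), (-12, 13), (-10, 18), (-8, 16), (-6, 7), (-4, 15), (-2, 14), (0, 21), (2, 78), (4, 38), (6, 2), (8, 4), (10, 7), (12, 5)]
ext [[-61.3 -24.3 -42.5]
 [-61.  -23.8 -41.3]
 [-25.1 -12.2 -28.9]
 [ 38.8  20.8 -19.3]
 [ 40.   23.1 -18.2]]
flange-top rect ((-10.59811019897461, -0.5173625946044922), (46.67747116088867, 101.42169189453125), 89.53253173828125)
-24 259 [-47.5  39.4 -32.8]
-20 84 [-47.6  38.8 -28.3]
-16 100 [-47.9  40.  -28.5]
-12 105 [-61.2  39.8 -28.7]
-8 69 [-61.1  38.9 -28.7]
-4 57 [-61.3  40.  -28.6]
0 52 [-61.3  38.3 -28.4]
4 42 [-61.3  37.3 -28.8]
8 24 [-56.1 -24.3 -28.4]
12 30 [-47.5 -24.3 -28.6]
16 25 [-47.8 -22.  -28.3]
20 17 [-45.8 -19.5 -28.5]
```

Emit:
carry_out([
  {"xyz": [-1.15, 2.57, 0], "turn": 0.2, "fingers": 1},
  {"xyz": [-1.15, 2.57, 0], "turn": 0, "fingers": 1},
  {"xyz": [-1.15, 2.57, 0], "turn": 0, "fingers": 1},
  {"xyz": [-1.15, 2.57, 0], "turn": 0, "fingers": 1},
  {"xyz": [-1.15, 2.57, 0], "turn": 0, "fingers": 1},
  {"xyz": [-1.15, 2.57, 0], "turn": 0, "fingers": 1},
  {"xyz": [-1.15, 2.57, 0], "turn": 0, "fingers": 1},
  {"xyz": [-1.15, 2.57, 0], "turn": 0, "fingers": 1},
  {"xyz": [-1.15, 2.57, 0], "turn": 0, "fingers": 1},
  {"xyz": [-1.15, 2.57, 0], "turn": 0, "fingers": 1},
  {"xyz": [0, 0, 1.6], "turn": 0, "fingers": 1},
  {"xyz": [0, 0, 1.6], "turn": 0, "fingers": 1},
])

```text
clock: 6.2
tcp_pos: [0.5281, 0.1115, 0.3134]
tcp_rot: [-0.064, 0.998, 0.0, 0.001]
wrist_force: [-0.7, -0.5, -4.0]
grip_width: 0.023
grip_force: 60.1
```

Emit:
carry_out([
  {"xyz": [0, 0, 0], "turn": 0, "fingers": 1},
  {"xyz": [0, 0, 0], "turn": 0, "fingers": 1},
])

```text
clock: 6.37
tcp_pos: [0.5272, 0.1098, 0.3132]
tcp_rot: [-0.062, 0.998, -0.0, -0.001]
wrist_force: [-0.8, -0.6, -1.9]
grip_width: 0.023
grip_force: 59.9
```

```bash
python3 - <<'E'
from mv import *
from nest import frame
go([.5255,.1102,.2835],97.15)
for n in("side","top"):
    d=snapshot(n);np.savez(n+"3.npz",**d)
s=sense()
d=load("side3.npz");W=cloud(d);a=np.radians(97.15)
ex=np.array([np.sin(a),-np.cos(a),0]);ey=np.array([np.cos(a),np.sin(a),0]);g=s["tcp_pos"]-[0,0,.155]
L=np.stack([(W-g)@ex,(W-g)@ey,W[...,2]-g[2]],-1)*1000
m=(abs(L[...,0])<75)&(abs(L[...,1])<35)&(L[...,2]>-48)&(L[...,2]<-18)&(d["pixels"].max(2)>60)
q=L[m];
for y in range(-24,24,6):
    k=q[(q[:,1]>=y)&(q[:,1]<y+6)]
    if len(k):print(y,len(k),np.round([k[:,0].min(),k[:,0].max(),np.median(k[:,2])],1))
cv2.imwrite("pics/side3.png",cv2.resize(d["pixels"][120:270,200:400,::-1],None,fx=4,fy=4,interpolation=cv2.INTER_CUBIC))
E
```

```text
t 6.3667 tcp [0.5272 0.1098 0.3132] tool y yaw 97.12 world dyaw 0.03 => tool turn -0.03 tilt [-2.e-03 -5.e-04 -1.e+00] F [-0.8 -0.6 -1.9] grip 23.0 59.9 q [ 0.21  0.33 -0.12  1.13 -0.    0.08]
shift in present tool axes cm [0.16 0.06 2.97]
shift in turned tool axes cm [0.16 0.06 2.97]
-24 188 [-49.2  74.1 -35. ]
-18 82 [-49.3  74.7 -30. ]
-12 99 [-62.3  73.8 -30.5]
-6 53 [-63.2  73.6 -30.2]
0 42 [-62.8  73.9 -30.7]
6 39 [-62.   73.5 -31. ]
12 30 [-49.2  73.7 -30.4]
18 22 [-47.6  74.8 -35.8]
```

View pics/side3.png

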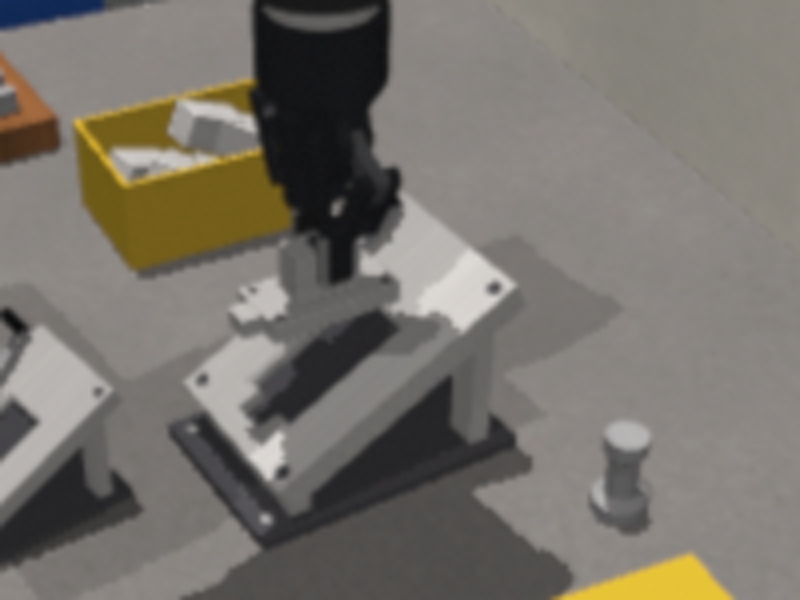

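The side view shows the housing level at crop (320,295), with its nose at the low end above the pocket. The latch is hidden behind the gripper. I'll check the nose position in the top view too.

```bash
python3 - <<'E'
from mv import *
s=sense();a=np.radians(97.15)
ex=np.array([np.sin(a),-np.cos(a),0]);ey=np.array([np.cos(a),np.sin(a),0]);p=np.array([.5270,.1102,.3132]);g=p-[0,0,.155]
print(s["tcp_pos"])
d=load("top3.npz");W=cloud(d)
L=np.stack([(W-g)@ex,(W-g)@ey,W[...,2]-g[2]],-1)*1000
m=(abs(L[...,0])<75)&(abs(L[...,1])<35)&(L[...,2]>-38)&(L[...,2]<-20)
q=L[m];print(len(q))
for y in range(-27,27,6):
    k=q[(q[:,1]>=y)&(q[:,1]<y+6)]
    if len(k):print(y,len(k),np.round([k[:,0].min(),k[:,0].max(),np.median(k[:,2]),k[:,1].min(),k[:,1].max()],1))
cv2.imwrite("pics/top3.png",cv2.resize(d["pixels"][110:260,180:380,::-1],None,fx=4,fy=4,interpolation=cv2.INTER_CUBIC))
E
```

```text
[0.52773839 0.10968045 0.31454424]
0
```

View pics/top3.png

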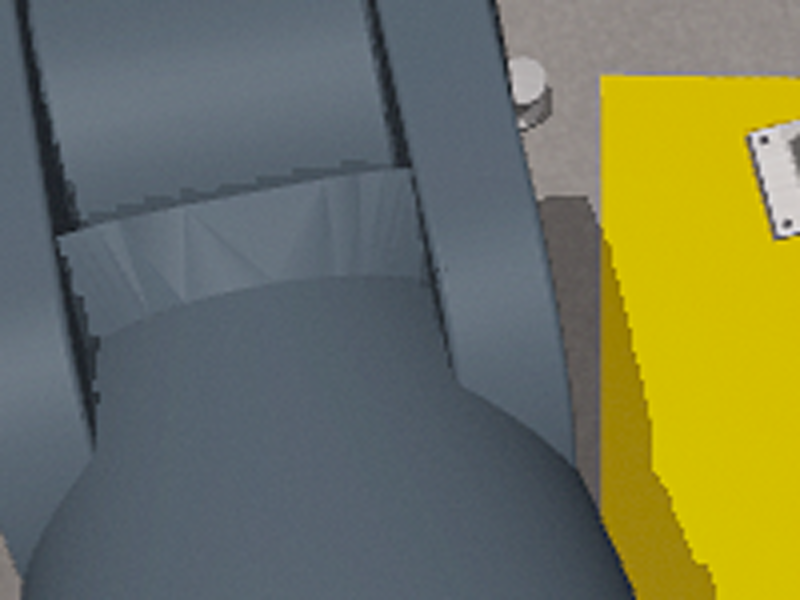

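Emit:
carry_out([
  {"xyz": [0.1, 0.05, 0.5], "turn": 0, "fingers": 1},
  {"xyz": [0, 0, 0.5], "turn": 0, "fingers": 1},
  {"xyz": [0, 0, 0.5], "turn": 0, "fingers": 1},
  {"xyz": [0, 0, 0.4], "turn": 0, "fingers": 1},
  {"xyz": [0, 0, 0.3], "turn": 0, "fingers": 1},
  {"xyz": [0, 0, 0.2], "turn": 0, "fingers": 1},
  {"xyz": [0, 0, 0], "turn": 0, "fingers": 1},
])

```text
clock: 7.05
tcp_pos: [0.5264, 0.1102, 0.2892]
tcp_rot: [-0.061, 0.998, -0.0, -0.0]
wrist_force: [-0.8, 0.3, -2.3]
grip_width: 0.0228
grip_force: 60.0
```

Emit:
carry_out([
  {"xyz": [0, 0, 0.2], "turn": 0, "fingers": 1},
  {"xyz": [0, 0, 0.2], "turn": 0, "fingers": 1},
  {"xyz": [0, 0, 0], "turn": 0, "fingers": 1},
])

```text
clock: 7.3
tcp_pos: [0.5265, 0.1103, 0.2854]
tcp_rot: [-0.061, 0.998, -0.0, -0.0]
wrist_force: [1.3, -0.8, -2.5]
grip_width: 0.0228
grip_force: 60.0
```

Emit:
carry_out([
  {"xyz": [0, 0, 0.2], "turn": 0, "fingers": 1},
  {"xyz": [0, 0, 0], "turn": 0, "fingers": 1},
])

```text
clock: 7.47
tcp_pos: [0.5266, 0.1103, 0.2836]
tcp_rot: [-0.061, 0.998, 0.0, 0.0]
wrist_force: [0.5, -0.1, -1.0]
grip_width: 0.0232
grip_force: 60.2
```

Emit:
carry_out([
  {"xyz": [0, 0, 0.15], "turn": 0, "fingers": 1},
  {"xyz": [0, 0, 0], "turn": 0, "fingers": 1},
])

```text
clock: 7.63
tcp_pos: [0.5265, 0.1103, 0.283]
tcp_rot: [-0.061, 0.998, 0.0, 0.0]
wrist_force: [-6.5, -1.6, 12.4]
grip_width: 0.0226
grip_force: 62.2
```

Contact came at TCP z 0.283 (0.2835 predicted), and the force lies along the nest normal, so the corner is on the pocket floor. Next I'll swing the tool in an arc about that corner.

Emit:
carry_out([
  {"xyz": [0.11, 0, 0.14], "turn": 0, "fingers": 1},
  {"xyz": [0.11, 0, 0.14], "turn": 0, "fingers": 1},
  {"xyz": [0, 0, 0], "turn": 0, "fingers": 1},
])

```text
clock: 7.88
tcp_pos: [0.5245, 0.11, 0.2806]
tcp_rot: [-0.061, 0.998, 0.0, 0.001]
wrist_force: [-6.2, -1.7, 16.0]
grip_width: 0.0223
grip_force: 63.3
```

Emit:
carry_out([
  {"xyz": [0.1, 0, 0.14], "turn": 0, "fingers": 1},
  {"xyz": [0.1, 0, 0.14], "turn": 0, "fingers": 1},
  {"xyz": [0, 0, 0], "turn": 0, "fingers": 1},
])

```text
clock: 8.13
tcp_pos: [0.5225, 0.1098, 0.2778]
tcp_rot: [-0.061, 0.998, 0.0, 0.001]
wrist_force: [-7.6, -1.2, 17.9]
grip_width: 0.0225
grip_force: 64.0
```

Emit:
carry_out([
  {"xyz": [0.09, 0, 0.15], "turn": 0, "fingers": 1},
  {"xyz": [0.09, 0, 0.15], "turn": 0, "fingers": 1},
  {"xyz": [0.07, 0, 0.16], "turn": 0, "fingers": 1},
  {"xyz": [0.07, 0, 0.16], "turn": 0, "fingers": 1},
  {"xyz": [0, 0, 0], "turn": 0, "fingers": 1},
])

```text
clock: 8.55
tcp_pos: [0.5189, 0.1093, 0.2712]
tcp_rot: [-0.061, 0.998, 0.0, 0.0]
wrist_force: [-10.0, -1.8, 14.9]
grip_width: 0.023
grip_force: 65.8
```

Emit:
carry_out([
  {"xyz": [0.06, 0, 0.17], "turn": 0, "fingers": 1},
  {"xyz": [0.06, 0, 0.17], "turn": 0, "fingers": 1},
  {"xyz": [0, 0, 0], "turn": 0, "fingers": 1},
])

```text
clock: 8.8
tcp_pos: [0.5175, 0.1092, 0.2676]
tcp_rot: [-0.061, 0.998, 0.0, -0.0]
wrist_force: [-10.8, -1.9, 14.8]
grip_width: 0.0228
grip_force: 67.0
```

```bash
python3 - <<'E'
from mv import *
go([.5150,.110,.2600],97.15)
d=snapshot("side");np.savez("side4.npz",**d)
cv2.imwrite("pics/side4.png",cv2.resize(d["pixels"][140:260,220:380,::-1],None,fx=5,fy=5,interpolation=cv2.INTER_CUBIC))
E
```

```text
t 8.8 tcp [0.5175 0.1092 0.2676] tool y yaw 96.97 world dyaw 0.18 => tool turn -0.18 tilt [-2.e-04  1.e-04 -1.e+00] F [-10.8  -1.9  14.8] grip 22.8 67.0 q [ 0.21  0.34 -0.22  1.01  0.    0.09]
shift in present tool axes cm [0.24 0.11 0.76]
shift in turned tool axes cm [0.24 0.11 0.76]
```

View pics/side4.png

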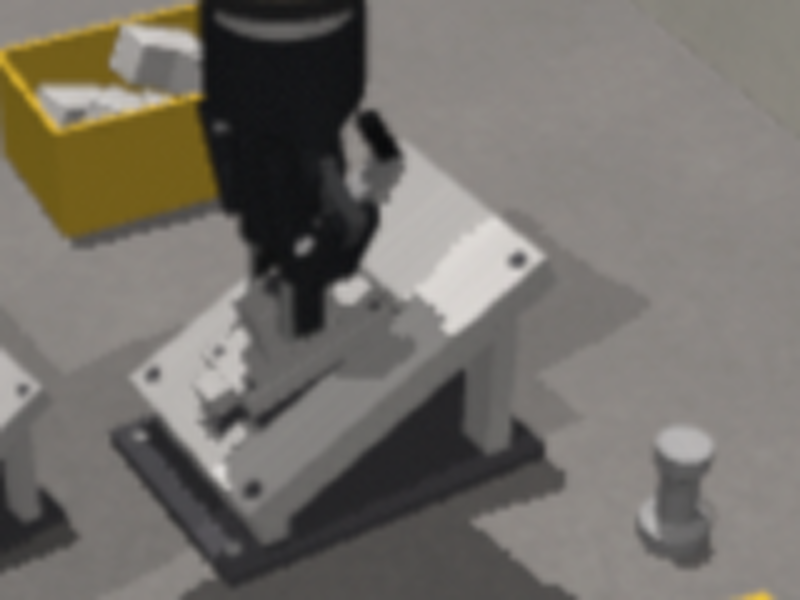

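The housing has tilted in the grip, its nose is coming down into the slot at crop (215,410), and the knob stands clear at (380,135). Continuing the arc.

Emit:
carry_out([
  {"xyz": [0.07, 0, 0.17], "turn": 0, "fingers": 1},
  {"xyz": [0.07, 0, 0.17], "turn": 0, "fingers": 1},
  {"xyz": [0, 0, 0], "turn": 0, "fingers": 1},
])

```text
clock: 9.1
tcp_pos: [0.5162, 0.109, 0.2644]
tcp_rot: [-0.061, 0.998, 0.0, 0.0]
wrist_force: [-10.5, -1.8, 16.7]
grip_width: 0.0227
grip_force: 68.7
```

Emit:
carry_out([
  {"xyz": [0.05, 0, 0.17], "turn": 0, "fingers": 1},
  {"xyz": [0, 0, 0], "turn": 0, "fingers": 1},
])

```text
clock: 9.27
tcp_pos: [0.5157, 0.1089, 0.2627]
tcp_rot: [-0.061, 0.998, 0.0, 0.0]
wrist_force: [-10.1, -1.3, 15.6]
grip_width: 0.0228
grip_force: 69.2
```

Emit:
carry_out([
  {"xyz": [0.05, 0, 0.15], "turn": 0, "fingers": 1},
  {"xyz": [0, 0, 0], "turn": 0, "fingers": 1},
])

```text
clock: 9.43
tcp_pos: [0.5154, 0.1089, 0.2623]
tcp_rot: [-0.061, 0.998, 0.0, 0.001]
wrist_force: [-15.1, -2.7, 32.9]
grip_width: 0.0229
grip_force: 71.9
```

Emit:
carry_out([
  {"xyz": [0, 0, -0.05], "turn": 0, "fingers": 2.8},
  {"xyz": [0, 0, 0], "turn": 0, "fingers": 3.4},
  {"xyz": [0, 0, 0], "turn": 0, "fingers": 3.4},
  {"xyz": [0, 0, 0], "turn": 0, "fingers": 3.4},
])

```text
clock: 9.77
tcp_pos: [0.5157, 0.1089, 0.2608]
tcp_rot: [-0.061, 0.998, 0.0, 0.0]
wrist_force: [-0.1, 0.5, -0.2]
grip_width: 0.0344
grip_force: 0.0
```

Emit:
carry_out([
  {"xyz": [0, 0, -0.5], "turn": 0, "fingers": 4},
  {"xyz": [0, 0, -2], "turn": 0, "fingers": 4},
  {"xyz": [0, 0, -3], "turn": 0, "fingers": 4},
  {"xyz": [0, 0, -4], "turn": 0, "fingers": 4},
  {"xyz": [0, 0, -2], "turn": 0, "fingers": 4},
  {"xyz": [0, 0, 0], "turn": 0, "fingers": 4},
])

```text
clock: 10.27
tcp_pos: [0.5165, 0.1091, 0.3809]
tcp_rot: [-0.061, 0.998, 0.0, 0.003]
wrist_force: [0.8, -0.3, 0.0]
grip_width: 0.0401
grip_force: 0.0
```

```bash
python3 - <<'E'
from mv import *
from nest import frame
go([.5150,.110,.2600],97.15)
d=snapshot("side");np.savez("side5.npz",**d)
cv2.imwrite("pics/side5.png",cv2.resize(d["pixels"][140:260,220:380,::-1],None,fx=5,fy=5,interpolation=cv2.INTER_CUBIC))
d0=load("side0.npz")
o=np.array([.5325,.1111,.068]);F=frame(np.radians(7.15))
L=((cloud(d)-o)@F)*1000;L0=((cloud(d0)-o)@F)*1000
def med(L,x0,x1,y0,y1,z0,z1):
    m=(L[...,0]>x0)&(L[...,0]<x1)&(L[...,1]>y0)&(L[...,1]<y1)&(L[...,2]>z0)&(L[...,2]<z1);return m
m=med(L0,-75,110,-60,-30,0,20);A=L0[m];print("face before",np.round(np.median(A[:,2]),2))
for x in range(-42,44,12):
    m=med(L,x,x+12,-20,-14,5,25);k=L[m];print(x,len(k),"flange top z",np.round(np.median(k[:,2]),1) if len(k) else None)
m=med(L,-22,22,-12,12,40,52);k=L[m];print("block top",len(k),np.round(np.median(k[:,2]),1),cv2.minAreaRect(k[:,:2].astype(np.float32)) if len(k)>5 else None)
E
```

```text
t 10.2667 tcp [0.5165 0.1091 0.3809] tool y yaw 96.97 world dyaw 0.18 => tool turn -0.18 tilt [ 0.0066  0.0014 -1.    ] F [ 0.8 -0.3  0. ] grip 40.1 0.0 q [ 0.21  0.27 -0.02  1.27 -0.    0.09]
shift in present tool axes cm [ 0.22  0.1  12.09]
shift in turned tool axes cm [ 0.22  0.1  12.09]
face before 10.34
-42 12 flange top z 21.8
-30 10 flange top z 19.4
-18 9 flange top z 17.8
-6 13 flange top z 17.4
6 7 flange top z 15.4
18 10 flange top z 15.1
30 8 flange top z 14.9
42 9 flange top z 10.4
block top 132 49.3 ((-0.6629638671875, -0.8087730407714844), (42.32863235473633, 22.417863845825195), 0.16141824424266815)
```

View pics/side5.png

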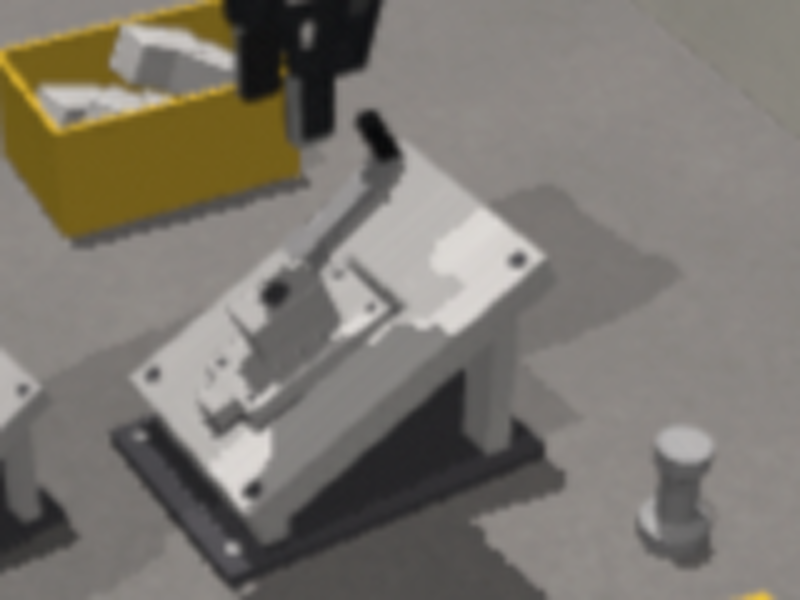

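The side view shows the housing in the pocket, but its low end still rests on the slot and pocket rim at crop (225,410). There is a gap at the upper end at (385,295). It is tilted about 5° and sits about 4 mm too far downslope. I'll regrip, shift it upslope and push the low end down.

Emit:
carry_out([
  {"xyz": [0, 0, 4], "turn": 0, "fingers": 4},
  {"xyz": [0, 0, 3.5], "turn": 0, "fingers": 4},
  {"xyz": [0, 0, 2.2], "turn": 0, "fingers": 4},
  {"xyz": [0, 0, 1.0], "turn": 0, "fingers": 4},
  {"xyz": [0, 0, 0.5], "turn": 0, "fingers": 4},
  {"xyz": [0, 0, 0], "turn": 0, "fingers": 3},
  {"xyz": [0, 0, 0], "turn": 0, "fingers": 1},
  {"xyz": [0, 0, 0], "turn": 0, "fingers": 1},
  {"xyz": [0, 0, 0], "turn": 0, "fingers": 1},
  {"xyz": [0, 0, 0], "turn": 0, "fingers": 1},
  {"xyz": [0, 0, 0], "turn": 0, "fingers": 1},
])

```text
clock: 11.23
tcp_pos: [0.5159, 0.109, 0.2646]
tcp_rot: [-0.061, 0.998, 0.0, 0.001]
wrist_force: [-1.0, -0.0, 3.0]
grip_width: 0.0226
grip_force: 62.0
```

Emit:
carry_out([
  {"xyz": [-0.09, 0, -0.06], "turn": 0, "fingers": 1},
  {"xyz": [-0.09, 0, -0.06], "turn": 0, "fingers": 1},
  {"xyz": [-0.09, 0, -0.05], "turn": 0, "fingers": 1},
  {"xyz": [0, 0, 0], "turn": 0, "fingers": 1},
])

```text
clock: 11.57
tcp_pos: [0.5178, 0.1092, 0.2655]
tcp_rot: [-0.061, 0.998, -0.0, -0.001]
wrist_force: [-5.8, -1.0, 1.8]
grip_width: 0.0226
grip_force: 62.0
```

Emit:
carry_out([
  {"xyz": [-0.1, 0, -0.05], "turn": 0, "fingers": 1},
  {"xyz": [-0.1, 0, -0.05], "turn": 0, "fingers": 1},
  {"xyz": [0, 0, 0], "turn": 0, "fingers": 1},
])

```text
clock: 11.82
tcp_pos: [0.5195, 0.1094, 0.2663]
tcp_rot: [-0.061, 0.998, -0.0, -0.001]
wrist_force: [-8.6, -1.9, 2.9]
grip_width: 0.0229
grip_force: 62.1
```

Emit:
carry_out([
  {"xyz": [0.02, 0, 0.12], "turn": 0, "fingers": 1},
  {"xyz": [0.02, 0, 0.12], "turn": 0, "fingers": 1},
  {"xyz": [0, 0, 0], "turn": 0, "fingers": 1},
])

```text
clock: 12.07
tcp_pos: [0.519, 0.1093, 0.2645]
tcp_rot: [-0.061, 0.998, -0.0, -0.001]
wrist_force: [-13.6, -1.8, 14.5]
grip_width: 0.0228
grip_force: 64.4
```

Emit:
carry_out([
  {"xyz": [0.03, 0, 0.13], "turn": 0, "fingers": 1},
  {"xyz": [0.03, 0, 0.13], "turn": 0, "fingers": 1},
  {"xyz": [0, 0, 0], "turn": 0, "fingers": 1},
])

```text
clock: 12.32
tcp_pos: [0.5184, 0.1092, 0.2619]
tcp_rot: [-0.061, 0.998, -0.0, -0.001]
wrist_force: [-14.4, -2.4, 14.8]
grip_width: 0.023
grip_force: 65.9
```

Emit:
carry_out([
  {"xyz": [0.03, 0, 0.1], "turn": 0, "fingers": 1},
  {"xyz": [0, 0, 0], "turn": 0, "fingers": 1},
])

```text
clock: 12.48
tcp_pos: [0.5181, 0.1092, 0.261]
tcp_rot: [-0.061, 0.998, -0.0, -0.001]
wrist_force: [-14.3, -2.7, 15.4]
grip_width: 0.0226
grip_force: 66.5
```

Emit:
carry_out([
  {"xyz": [0.03, 0, 0.1], "turn": 0, "fingers": 1},
  {"xyz": [0, 0, 0], "turn": 0, "fingers": 1},
])

```text
clock: 12.65
tcp_pos: [0.5179, 0.1092, 0.2606]
tcp_rot: [-0.061, 0.998, -0.0, -0.0]
wrist_force: [-16.5, -2.5, 23.9]
grip_width: 0.0228
grip_force: 67.6
```

Emit:
carry_out([
  {"xyz": [0.03, 0, 0.08], "turn": 0, "fingers": 1},
  {"xyz": [0, 0, 0], "turn": 0, "fingers": 1},
])

```text
clock: 12.82
tcp_pos: [0.5178, 0.1091, 0.2605]
tcp_rot: [-0.061, 0.998, -0.0, -0.0]
wrist_force: [-21.1, -3.7, 35.2]
grip_width: 0.0231
grip_force: 69.3
```

Bottomed. I'll release, lift and measure.

Emit:
carry_out([
  {"xyz": [0, 0, -0.08], "turn": 0, "fingers": 2.8},
  {"xyz": [0, 0, 0], "turn": 0, "fingers": 3.6},
  {"xyz": [0, 0, 0], "turn": 0, "fingers": 4},
  {"xyz": [0, 0, -0.5], "turn": 0, "fingers": 4},
  {"xyz": [0, 0, -2], "turn": 0, "fingers": 4},
  {"xyz": [0, 0, -4], "turn": 0, "fingers": 4},
  {"xyz": [0, 0, -4], "turn": 0, "fingers": 4},
  {"xyz": [0, 0, -1], "turn": 0, "fingers": 4},
  {"xyz": [0, 0, 0], "turn": 0, "fingers": 4},
])

```text
clock: 13.57
tcp_pos: [0.5192, 0.1095, 0.3784]
tcp_rot: [-0.061, 0.998, 0.0, 0.003]
wrist_force: [0.3, 0.1, 0.3]
grip_width: 0.04
grip_force: 0.0
```

```bash
cat > seat.py <<'E'
from mv import *
from nest import frame
import sys
n=sys.argv[1]
go([.5150,.110,.2600],97.15)
d=snapshot("side");np.savez(n+".npz",**d)
cv2.imwrite(f"pics/{n}.png",cv2.resize(d["pixels"][140:260,220:380,::-1],None,fx=5,fy=5,interpolation=cv2.INTER_CUBIC))
o=np.array([.5325,.1111,.068]);F=frame(np.radians(7.15));L=((cloud(d)-o)@F)*1000
def med(x0,x1,y0,y1,z0,z1): return L[(L[...,0]>x0)&(L[...,0]<x1)&(L[...,1]>y0)&(L[...,1]<y1)&(L[...,2]>z0)&(L[...,2]<z1)]
for x in range(-42,44,12):
    k=med(x,x+12,-20,-14,5,25);f=med(x,x+12,-58,-32,5,25);print(x,len(k),"flange z",np.round(np.median(k[:,2]),1),"face z",np.round(np.median(f[:,2]),1))
k=med(-56,-49,-7,7,5,25);print("nose z",len(k),np.round(np.median(k[:,2]),1))
k=med(-24,24,-14,14,42,52)
if len(k)>9:
    print("block top",len(k),np.round(np.median(k[:,2]),1),cv2.minAreaRect(k[:,:2].astype(np.float32)),"dz/dx",np.polyfit(k[:,0],k[:,2],1)[0])
K=L[(d["pixels"].max(2)<45)&(L[...,2]>28)&(L[...,2]<60)&(L[...,0]>60)&(L[...,0]<120)&(abs(L[...,1]-50)<25)]
print("knob",len(K),np.round(K.mean(0),1) if len(K) else "")
E
python3 seat.py side6
```

```text
t 13.5667 tcp [0.5192 0.1095 0.3784] tool y yaw 96.97 world dyaw 0.18 => tool turn -0.18 tilt [ 0.0056  0.0012 -1.    ] F [0.3 0.1 0.3] grip 40.0 0.0 q [ 0.21  0.28 -0.02  1.27  0.    0.09]
shift in present tool axes cm [ 0.48  0.1  11.83]
shift in turned tool axes cm [ 0.48  0.1  11.83]
-42 9 flange z 13.4 face z 10.3
-30 9 flange z 13.7 face z 10.5
-18 11 flange z 14.8 face z 10.2
-6 8 flange z 13.2 face z 10.5
6 11 flange z 13.9 face z 10.7
18 7 flange z 12.8 face z 10.1
30 10 flange z 13.3 face z 11.0
42 10 flange z 10.6 face z 9.9
nose z 12 13.6
block top 141 45.2 ((-1.2037639617919922, -0.7248363494873047), (43.803016662597656, 25.78864097595215), 0.3959105610847473) dz/dx -0.005043864250019248
knob 34 [95.8 44.9 42.8]
```

View pics/side6.png

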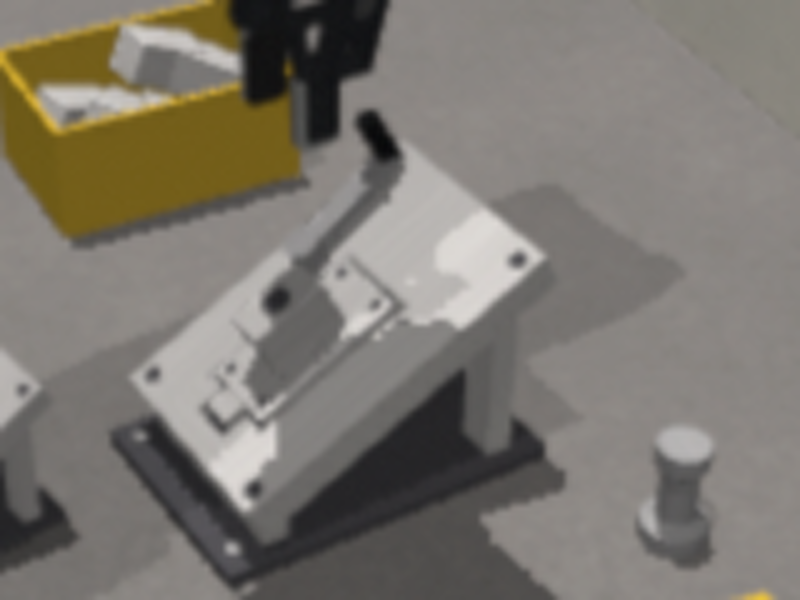

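The housing is seated. The flange reads 13–14 mm along its whole length, 3 mm above the face as it must be, and the block top is flat at 45 mm. The latch is still open with its knob at crop (378,135). Next I'll close the fingers and go to the far (+y) side of the knob.

Emit:
carry_out([
  {"xyz": [0, 0, 0], "turn": 0, "fingers": 0},
  {"xyz": [-2.07, 2.1, 0], "turn": 0, "fingers": 0},
  {"xyz": [-2.07, 2.1, 0], "turn": 0, "fingers": 0},
  {"xyz": [-2.07, 2.1, 0], "turn": 0, "fingers": 0},
  {"xyz": [-2.07, 2.1, 0], "turn": 0, "fingers": 0},
  {"xyz": [0, 0, 0], "turn": 0, "fingers": 0},
  {"xyz": [0, 0, 0], "turn": 0, "fingers": 0},
  {"xyz": [0, 0, 0], "turn": 0, "fingers": 0},
])

```text
clock: 14.28
tcp_pos: [0.5901, 0.2025, 0.3733]
tcp_rot: [-0.061, 0.998, -0.0, -0.001]
wrist_force: [-0.6, -0.8, -0.3]
grip_width: -0.0001
grip_force: 0.0
```

```bash
python3 -c "
from mv import *
go([.5912,.2031,.3143],97.15)"
```

```text
t 14.2833 tcp [0.5901 0.2025 0.3733] tool y yaw 96.98 world dyaw 0.17 => tool turn -0.17 tilt [-2.2e-03 -9.0e-04 -1.0e+00] F [-0.6 -0.8 -0.3] grip -0.1 0.0 q [ 0.33  0.48  0.27  1.36 -0.    0.21]
shift in present tool axes cm [-0.13  0.05  5.9 ]
shift in turned tool axes cm [-0.13  0.05  5.9 ]
```

Emit:
carry_out([
  {"xyz": [-0.1, 0, 1.5], "turn": 0, "fingers": 0},
  {"xyz": [0, 0, 1.5], "turn": 0, "fingers": 0},
  {"xyz": [0, 0, 1.5], "turn": 0, "fingers": 0},
  {"xyz": [0, 0, 1.0], "turn": 0, "fingers": 0},
  {"xyz": [0, 0, 0.4], "turn": 0, "fingers": 0},
  {"xyz": [0, -0.6, 0], "turn": 0, "fingers": 0},
  {"xyz": [0, -0.6, 0], "turn": 0, "fingers": 0},
  {"xyz": [0, -0.6, 0], "turn": 0, "fingers": 0},
  {"xyz": [0, -0.6, 0], "turn": 0, "fingers": 0},
  {"xyz": [0, -0.5, 0], "turn": 0, "fingers": 0},
  {"xyz": [-0.1, -0.5, -0.05], "turn": 0, "fingers": 0},
  {"xyz": [0, 0, 0], "turn": 0, "fingers": 0},
])

```text
clock: 15.28
tcp_pos: [0.5967, 0.1682, 0.3163]
tcp_rot: [-0.06, 0.998, -0.0, 0.0]
wrist_force: [-0.7, -0.9, 0.5]
grip_width: 0.0
grip_force: 0.0
```

```bash
python3 - <<'E'
from mv import *
from nest import frame
s=sense();o=np.array([.5325,.1111,.068]);F=frame(np.radians(7.15))
print("tip in nest",((s["tcp_pos"]-[0,0,.173])-o)@F*1000,s["wrist_force"])
d=snapshot("side")
cv2.imwrite("pics/side7.png",cv2.resize(d["pixels"][110:260,220:380,::-1],None,fx=4,fy=4,interpolation=cv2.INTER_CUBIC))
E
```

```text
tip in nest [97.9265784  48.61349026 33.26168206] [-0.66917408 -0.88343086  0.45208201]
```

View pics/side7.png

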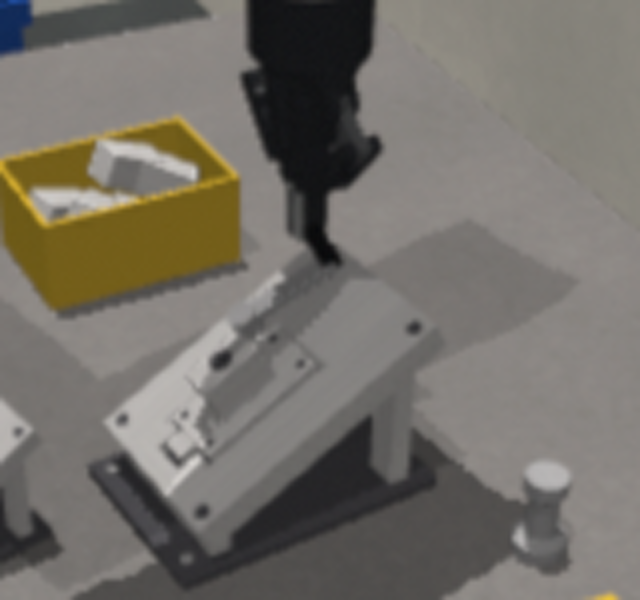

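I've now viewed 11 pictures against the limit of 10, so I'm working on numbers only from here. This view shows the closed fingers beside the knob at crop (325,255). I'll keep pushing round and measure the latch angle from the arm's depth points.

Emit:
carry_out([
  {"xyz": [0.06, -0.52, 0.03], "turn": 0, "fingers": 0},
  {"xyz": [0.06, -0.52, 0.03], "turn": 0, "fingers": 0},
  {"xyz": [0.06, -0.52, 0.03], "turn": 0, "fingers": 0},
  {"xyz": [-0.05, -0.52, -0.03], "turn": 0, "fingers": 0},
  {"xyz": [-0.05, -0.52, -0.03], "turn": 0, "fingers": 0},
  {"xyz": [-0.05, -0.52, -0.03], "turn": 0, "fingers": 0},
  {"xyz": [0, 0, 0], "turn": 0, "fingers": 0},
])

```text
clock: 15.92
tcp_pos: [0.6003, 0.1372, 0.3162]
tcp_rot: [-0.06, 0.998, -0.0, 0.0]
wrist_force: [0.7, 0.8, 0.2]
grip_width: 0.0002
grip_force: 0.2
```

```bash
cat > latch.py <<'E'
from mv import *
from nest import frame
s=sense();o=np.array([.5325,.1111,.068]);F=frame(np.radians(7.15))
print("t",s["clock"],"tip in nest",np.round(((s["tcp_pos"]-[0,0,.173])-o)@F*1000,1),"F",np.round(s["wrist_force"],1))
def meas(d):
    L=((cloud(d)-o)@F)*1000;dx=L[...,0]-31.5;dy=L[...,1]-39.5;r=np.hypot(dx,dy)
    im=d["pixels"].astype(int);m=(L[...,2]>20)&(L[...,2]<27.5)&(r>14)&(r<58)&(im.max(2)>60)
    k=(im.max(2)<50)&(L[...,2]>28)&(L[...,2]<56)&(r>50)&(r<85)
    a=np.arctan2(dy[m],dx[m]);h=np.histogram(np.degrees(a),bins=np.arange(-180,181,15))
    print("arm pts",m.sum(),[(int(b),int(n)) for b,n in zip(h[1],h[0]) if n>1],"median latch",np.round(.35-np.median(a),2))
    print("dark pts",k.sum(),np.round(L[k].mean(0),1) if k.sum() else "")
meas(snapshot("side"))
E
python3 latch.py; python3 - <<'E'
E
```

```text
t 15.9167 tip in nest [97.6 17.4 33.3] F [0.7 0.8 0.2]
arm pts 94 [(-120, 11), (-105, 2), (-75, 3), (-60, 13), (-45, 42), (-30, 22)] median latch 1.03
dark pts 71 [91.7  1.2 45.2]
```

Emit:
carry_out([
  {"xyz": [0.34, -0.44, 0.18], "turn": 0, "fingers": 0},
  {"xyz": [0.34, -0.44, 0.18], "turn": 0, "fingers": 0},
  {"xyz": [0.34, -0.44, 0.18], "turn": 0, "fingers": 0},
  {"xyz": [0.32, -0.46, 0.17], "turn": 0, "fingers": 0},
  {"xyz": [0.32, -0.46, 0.17], "turn": 0, "fingers": 0},
  {"xyz": [0.32, -0.46, 0.17], "turn": 0, "fingers": 0},
  {"xyz": [0.32, -0.46, 0.17], "turn": 0, "fingers": 0},
  {"xyz": [0, 0, 0], "turn": 0, "fingers": 0},
])

```text
clock: 16.63
tcp_pos: [0.5804, 0.1031, 0.3036]
tcp_rot: [-0.06, 0.998, -0.0, -0.0]
wrist_force: [0.3, -0.9, 0.0]
grip_width: -0.0003
grip_force: 0.0
```

```bash
python3 latch.py
```

```text
t 16.6333 tip in nest [ 70.5 -13.9  33.4] F [ 0.3 -0.9  0. ]
arm pts 77 [(-120, 8), (-105, 6), (-90, 28), (-75, 32), (-60, 3)] median latch 1.68
dark pts 68 [ 61.9 -26.6  45.4]
```

Emit:
carry_out([
  {"xyz": [0.45, -0.3, 0.24], "turn": 0, "fingers": 0},
  {"xyz": [0.45, -0.3, 0.24], "turn": 0, "fingers": 0},
  {"xyz": [0.4, -0.1, 0.21], "turn": 0, "fingers": 0},
  {"xyz": [0.3, -0.1, 0.16], "turn": 0, "fingers": 0},
  {"xyz": [0, 0, 0], "turn": 0, "fingers": 0},
])

```text
clock: 17.1
tcp_pos: [0.5654, 0.0939, 0.2951]
tcp_rot: [-0.061, 0.998, -0.0, -0.0]
wrist_force: [-0.1, 0.9, -0.7]
grip_width: -0.0001
grip_force: 0.0
```

Emit:
carry_out([
  {"xyz": [0.18, 0, 0.09], "turn": 0, "fingers": 0},
  {"xyz": [0, 0, 0], "turn": 0, "fingers": 0},
])

```text
clock: 17.27
tcp_pos: [0.5641, 0.0939, 0.2945]
tcp_rot: [-0.061, 0.998, -0.0, -0.0]
wrist_force: [-0.1, -0.4, 0.5]
grip_width: 0.0003
grip_force: 0.2
```

```bash
python3 latch.py
```

```text
t 17.2667 tip in nest [ 50.9 -21.   33.5] F [-0.1 -0.4  0.5]
arm pts 51 [(-120, 13), (-105, 23), (-90, 12), (-75, 3)] median latch 2.01
dark pts 77 [ 42.4 -31.3  45.1]
```

Nearly at the stop. I'll push in small steps until the force rises.

Emit:
carry_out([
  {"xyz": [0.15, 0, 0.08], "turn": 0, "fingers": 0},
  {"xyz": [0, 0, 0], "turn": 0, "fingers": 0},
])

```text
clock: 17.48
tcp_pos: [0.5627, 0.0938, 0.2936]
tcp_rot: [-0.061, 0.998, -0.0, -0.0]
wrist_force: [1.5, -0.9, 0.3]
grip_width: -0.0002
grip_force: 0.3
```

Emit:
carry_out([
  {"xyz": [0.12, 0, 0.06], "turn": 0, "fingers": 0},
  {"xyz": [0, 0, 0], "turn": 0, "fingers": 0},
])

```text
clock: 17.65
tcp_pos: [0.5616, 0.0936, 0.2931]
tcp_rot: [-0.061, 0.998, -0.0, 0.0]
wrist_force: [1.9, -1.4, 0.9]
grip_width: -0.0001
grip_force: 0.8
```

Emit:
carry_out([
  {"xyz": [0.12, 0, 0.06], "turn": 0, "fingers": 0},
  {"xyz": [0, 0, 0], "turn": 0, "fingers": 0},
])

```text
clock: 17.82
tcp_pos: [0.5609, 0.0935, 0.2929]
tcp_rot: [-0.061, 0.998, 0.0, 0.001]
wrist_force: [4.9, 0.2, 2.6]
grip_width: -0.0001
grip_force: 2.7
```

Emit:
carry_out([
  {"xyz": [0.12, 0, 0.06], "turn": 0, "fingers": 0},
  {"xyz": [0, 0, 0], "turn": 0, "fingers": 0},
])

```text
clock: 17.98
tcp_pos: [0.5602, 0.0934, 0.2928]
tcp_rot: [-0.061, 0.998, 0.0, 0.002]
wrist_force: [8.0, 0.0, 3.3]
grip_width: -0.0001
grip_force: 4.7
```

Emit:
carry_out([
  {"xyz": [0, 0, 0], "turn": 0, "fingers": 0},
  {"xyz": [-0.4, 0, -0.22], "turn": 0, "fingers": 0},
  {"xyz": [-1.0, 0, -0.6], "turn": 0, "fingers": 0},
  {"xyz": [-1, 0, -2.5], "turn": 0, "fingers": 0},
  {"xyz": [0, -3, -3.5], "turn": 0, "fingers": 0},
  {"xyz": [0, -4, -3.5], "turn": 0, "fingers": 0},
  {"xyz": [0, -4, -1], "turn": 0, "fingers": 0},
  {"xyz": [0, -4, 0], "turn": 0, "fingers": 0},
  {"xyz": [0, -4, 0], "turn": 0, "fingers": 0},
  {"xyz": [0, -4, 0], "turn": 0, "fingers": 0},
  {"xyz": [0, -4, 0], "turn": 0, "fingers": 0},
  {"xyz": [0, 0, 0], "turn": 0, "fingers": 0},
])

```text
clock: 18.98
tcp_pos: [0.6143, -0.1664, 0.3933]
tcp_rot: [-0.058, 0.998, -0.001, -0.001]
wrist_force: [0.2, 0.1, 1.1]
grip_width: -0.0002
grip_force: 0.0
```

```bash
python3 latch.py; python3 seat.py side8; python3 - <<'E'
from latch import *
print("TOP");meas(snapshot("top"))
E
```

```text
t 18.9833 tip in nest [ 112.6 -285.6  112.6] F [0.2 0.1 1.1]
arm pts 55 [(-120, 13), (-105, 26), (-90, 14), (-75, 2)] median latch 2.04
dark pts 36 [ 31.4 -32.1  42.8]
t 19.0333 tcp [ 0.6143 -0.1637  0.3933] tool y yaw 96.73 world dyaw 0.42 => tool turn -0.42 tilt [-1.4e-03  1.0e-04 -1.0e+00] F [-1.   0.7 -0.3] grip -0.3 0.0 q [-0.26  0.51  0.36  1.42 -0.   -0.38]
shift in present tool axes cm [ 6.63 28.34 13.35]
shift in turned tool axes cm [ 6.43 28.39 13.35]
-42 12 flange z 13.2 face z 10.6
-30 12 flange z 13.3 face z 10.3
-18 11 flange z 12.7 face z 10.1
-6 8 flange z 12.6 face z 10.8
6 7 flange z 13.9 face z 10.1
18 8 flange z 15.0 face z 10.4
30 2 flange z 14.2 face z 10.5
42 9 flange z 9.3 face z 10.2
nose z 12 13.3
block top 138 45.4 ((-1.3701248168945312, -1.0955181121826172), (24.837574005126953, 43.69733810424805), 89.59993743896484) dz/dx 0.008292236654392608
knob 0 
t 19.0833 tip in nest [ 113.3 -280.9  112.5] F [-0.5  0.6 -0.2]
arm pts 53 [(-120, 12), (-105, 26), (-90, 13), (-75, 2)] median latch 2.05
dark pts 37 [ 31.2 -31.5  42.4]
TOP
arm pts 145 [(-120, 7), (-105, 54), (-90, 71), (-75, 13)] median latch 1.88
dark pts 45 [ 35.7 -25.6  45.8]
```

```bash
python3 -c "
from station import *
print(close_job())"
```

```text
the job is handed in; nothing more can be done
None
```

The job is handed in at about 19 s of the 51 s: the housing measures flat in the pocket with its nose in the slot, the latch measures at its stop, and the robot is clear; I viewed 11 pictures, one over the limit of 10, and hand-in returned no verdict.

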